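Show the edges of two label plates

TASK

Three label plates lie flat on the low wooden ledge. With the fingertips, push the brass one and the aluminium one straight towards the front of the ledge until the front edge of each stands out about 3 cm beyond the ledge, square to it, so that they can be picked up from below later. Do not lift or tip the plates, and leave the black plate and everything else where it is.

Things in the scene. Friction and masses are not known exactly. Their poses are not given: they have to be found in the camera images.
- ledge: low light-wood riser fixed to the table: a board 250 mm deep (its x) by 370 mm long (its y), 18 mm thick, on battens, its flat top 60 mm above the table; origin under its centre at table height; x points from its front edge to its rear edge, so its -x is the front, towards the robot. Nothing stands on it but the three plates, side by side about 115 mm apart, and nothing stands up at its edges
- ledge_front (a point): middle of the ledge's front upper edge, at the height of its top (60 mm above the table); axes as the ledge's
- plate_brass: label plate, a flat golden brass rectangle 100 mm (its x) by 70 mm (its y) and 6 mm thick, lying flat on the ledge; origin at the centre of its underside; its x axis points away from the front edge of the ledge. Loose, 0.2 to 0.4 kg; a light push at an edge slides it along the ledge and it stops when the push stops
- plate_brass_front (a point): middle of the brass plate's lower front edge, 50 mm to the -x side of its origin
- plate_aluminium: label plate, a flat silver aluminium rectangle 100 mm (its x) by 70 mm (its y) and 6 mm thick, lying flat on the ledge; origin at the centre of its underside; its x axis points away from the front edge of the ledge. Loose, 0.08 to 0.17 kg; a light push at an edge slides it along the ledge and it stops when the push stops
- plate_aluminium_front (a point): middle of the aluminium plate's lower front edge, 50 mm to the -x side of its origin
- plate_black: label plate, a flat black rectangle 100 mm (its x) by 70 mm (its y) and 6 mm thick, lying flat on the ledge; origin at the centre of its underside; its x axis points away from the front edge of the ledge. Loose, about 0.12 kg; a light push at an edge slides it along the ledge and it stops when the push stops
- jar: poured candle in a glass, 69 mm across and 82 mm high, standing on the table to the left of the ledge; origin under its centre
- tape: roll of tape lying flat, 96 mm across and 25 mm high, on the table left of the ledge's front; origin under its centre
- tin: green hinged tin 96 x 134 x 46 mm on the table to the right of the ledge; origin under its centre
- beaker: clear plastic beaker 80 x 92 x 119 mm, back right on the table; origin under its centre
- lid_a: round wooden jar lid, 72 mm across and 10 mm high, on the table at the right; origin under its centre
- mould: pink mould tray 90 x 130 x 22 mm, at the back of the table; origin under its centre
There are look-alikes about, which are no part of the job. What is meant by the plate_aluminium is not turquoise, and is the larger of those in its own colour.

How it is judged:
By the outcome, as a careful person would: the job done as asked, in the order asked, and still so for the second after the job is handed in, with the robot touching nothing.
It also fails if it takes over 58 s, if anything falls off the work surface, if the arm or the gripper's body presses on something with over 40 N, if the wrist force passes 120 N, or if a joint passes its speed limit or range.

ROBOT

A 6-joint arm with a two-finger parallel gripper is mounted at the origin on a cart in front of the work surface, level with it; the furniture and walls round the work are solid. World frame = base frame: x ahead of the robot, y to its left, z up, the work surface at z = 0. Lengths are in mm, angles in rad, forces in N, time in s.
With the tool pointing down it reaches from about 350 to 725 mm from the base axis. Payload 4.3 kg.
Tool frame: the origin (TCP) lies midway between the tips of the shut fingers; the grasp point (between the pads) lies 19 mm behind it; z points along the fingers, y is the line along which they close (so a half turn about z gives the same grasp; the last joint's range is limited). The gripper opens to 85 mm and grips with 20 to 120 N. Pads are 22 mm wide; open, the fingers measure 114 mm over their backs; the gripper's body (76 mm by 85 mm) begins 54 mm behind the grasp point. The pads swing forward as they close: fully open they stand 13 mm farther back than shut.
Start: joints at [1.1, 0.377, 0.081, 1.274, 0, 1.46], TCP at [202.997, 538.014, 231.329] pointing down, gripper open.
Joint ranges: [-2.72, 2.72], [-0.84, 1.66], [-1.02, 1.22], [-1.77, 2.12], [-1.37, 1.28], [-3.14, 3.14]. Speed limits (rad/s): [2.57, 2.57, 3.14, 3.14, 3.14, 3.14].

INTERFACE

Orientations are given as a unit quaternion [w, x, y, z].
In Python, from rig import ctrl gives the robot as it stands.
- The arm moves only by the shell command python3 -m creep 'ROWS'. ROWS is JSON, a list of rows, each a list of 3 entries, a list of its own where there are three numbers: the closure, from 0 (fully open) to 1 (shut), then the shift along the world's x, y, z in m, then the turn, a rotation vector about the world's x, y, z in rad. A call has 1 to 20 rows; each row shifts and turns the commanded pose from where the row before left it; what a row does not reach is not made up. A row lasts 1/8 s, in which the tool goes at most 62.5 mm and 10.7 degrees, less where a joint would pass 70% of its speed; a pose out of reach is approached as far as the arm can. A call is refused whole if a number of a shift passes 0.0625 or a number of a turn 0.188, either way. A call with a gripper value outside its range is refused whole. The fingers move at their own pace and stop on an object; the grip force is fixed at half the most. Time passes only in rows, so rows that do not move let the fingers close. It gives the time, the measured TCP pose, the force, the opening and the grip force at its end, in the units of the state.
- ctrl.read_state(): the state, without advancing time (a new reading comes with each control period).
- ctrl.capture(name): name is "scene" or "top" or "wrist"; returns (picture, depth): 384x512x3 uint8, blue, green, red; 384x512 float32, mm along the optical axis (not along the pixel's ray), 0 where there is no reading.
- ctrl.camera_info(name): a dict with "camera_matrix" (3x3 intrinsics, pixels), "R" (3x3) and "t" (3): a world point X has camera coordinates R X + t; the wrist camera has in their place "hand_eye" (4x4, takes a point from camera to tool coordinates, whose origin is the TCP and whose axes are the flange's). Camera axes: x right, y down, z forward; pixel columns grow to the right and rows downward; lengths in mm; the calibration is good to about 2 mm. A picture is of the moment at which its call begins: read the wrist's pose just before it. camera_info takes no time and is no camera call.
- ctrl.finish_job(): hands the job in; it is judged then, once.
The state is a dict: "clock": time; "joints": joint angles; "joint_velocities": joint speeds; "tau": joint torques, N m; "tcp_pos": TCP position; "eef_rot": TCP orientation; "force": force on the tool from outside, world axes, zero at the start; "torque": the same for the moment, N m; "width": finger opening in mm; "gripper_force": force on a finger pad.
Only numpy, scipy, OpenCV 4.12 (cv2) and the standard library are available. Lean on these libraries where they do the work, as an engineer would, in place of code of your own. Each camera call takes 0.05 s, during which the arm holds its last target. There are 200 camera calls.

## Working session

There is one attempt and no reset: what is moved stays moved. The work goes in short steps, Python scripts to look and compute and a shell command to move; the robot and the scene stay as the last step left them, time stands still between calls to the robot, and variables do not carry over. Pictures are saved under pics/ and viewed, at most 10 in all, crops included, and the job is handed in when it is done.

```bash
mkdir -p pics; python3 - <<'E'
from rig import ctrl
import cv2,numpy as np
s=ctrl.read_state();print({k:np.round(s[k],3).tolist() for k in("clock","tcp_pos","eef_rot","width","force")})
for n in("top","scene"):
    p,d=ctrl.capture(n);np.savez(f"{n}.npz",p=p,d=d);cv2.imwrite(f"pics/{n}0.png",p)
    i=ctrl.camera_info(n);print(n,np.round(i["camera_matrix"],1).tolist(),np.round(i["R"],3).tolist(),np.round(i["t"],1))
E
```

```text
{'clock': 0.0, 'tcp_pos': [202.672, 537.399, 230.344], 'eef_rot': [-0.0, 0.179, 0.984, -0.001], 'width': 85.175, 'force': [-0.141, 0.929, 0.188]}
top [[451.3, 0.0, 255.4], [0.0, 451.3, 192.0], [0.0, 0.0, 1.0]] [[0.242, -0.97, 0.003], [-0.916, -0.229, -0.33], [0.321, 0.077, -0.944]] [-145.7  546.2 1600.6]
scene [[490.6, 0.0, 253.7], [0.0, 490.6, 196.5], [0.0, 0.0, 1.0]] [[0.867, -0.498, -0.015], [-0.28, -0.461, -0.842], [0.413, 0.734, -0.539]] [-459.1  206.2 1582.4]
```

View pics/top0.png

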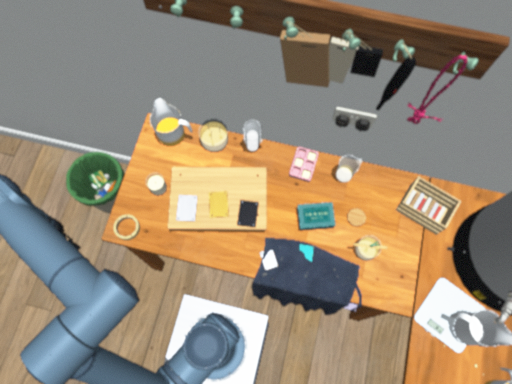

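View pics/scene0.png

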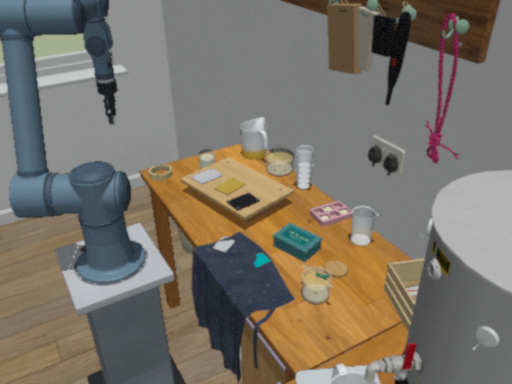

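Top view: the ledge spans about (168–267, 167–230). Silver candidates are the ledge plate (187,207), a smaller whitish patch on the apron (270,259) and a turquoise patch (306,252). The plate at (187,207) fits: it is silver, the larger of that colour, and on the ledge. Brass is at (218,204) and black at (248,213).

```bash
cat > h.py <<'E'
from rig import ctrl
import cv2,numpy as np
def ray(px,z,K,R,t):
    px=np.atleast_2d(px).astype(float)
    d=np.c_[(px-K[[0,1],2][None])/np.array([K[0,0],K[1,1]]),np.ones(len(px))]@R
    c=-R.T@t; return c+d*((z-c[2])/d[:,2])[:,None]
def cam(n):
    i=ctrl.camera_info(n); return [np.array(i[k],float) for k in("camera_matrix","R","t")]
def wcam(s):
    from scipy.spatial.transform import Rotation as Ro
    i=ctrl.camera_info("wrist");H=np.array(i["hand_eye"],float);q=s["eef_rot"]
    T=np.eye(4);T[:3,:3]=Ro.from_quat([q[1],q[2],q[3],q[0]]).as_matrix();T[:3,3]=s["tcp_pos"]
    M=np.linalg.inv(T@H);return [np.array(i["camera_matrix"],float),M[:3,:3],M[:3,3]]
def masks(p):
    h=cv2.cvtColor(p,cv2.COLOR_BGR2HSV)
    return {"alu":cv2.inRange(h,(0,0,150),(179,50,255)),"brass":cv2.inRange(h,(20,140,120),(32,255,255)),
            "black":cv2.inRange(h,(0,0,0),(179,255,70))}
def plates(p,C,box,amin,z=66):
    x0,y0,x1,y1=box;out={}
    for k,m in masks(p).items():
        z0=np.zeros_like(m);z0[y0:y1,x0:x1]=m[y0:y1,x0:x1]
        for c in cv2.findContours(z0,cv2.RETR_EXTERNAL,cv2.CHAIN_APPROX_NONE)[0]:
            if cv2.contourArea(c)<amin: continue
            w=ray(c[:,0],z,*C)[:,:2].astype(np.float32);r=cv2.minAreaRect(w)
            print(k,cv2.boundingRect(c),"centre",np.round(r[0],1),"size",np.round(r[1],1),"ang",round(r[2],1));out[k]=r
    return out
E
python3 - <<'E'
from h import *
for n,box,am in(("top",(165,165,270,232),150),("scene",(180,150,295,222),100)):
    f=np.load(n+".npz");p=f["p"];C=cam(n);print(n);plates(p,C,box,am)
    if n=="top":
        q=ray([(172,167),(267,168),(266.5,226),(168.5,226)],60,*C);print("ledge corners",np.round(q))
        hsv=cv2.cvtColor(p,cv2.COLOR_BGR2HSV);print("wood",hsv[175,220],hsv[185,180],"table",hsv[240,220],"alu",hsv[207,187],"brass",hsv[204,218],hsv[213,248],"front face",[hsv[r,230].tolist() for r in range(219,236)])
        cv2.imwrite("pics/crop.png",cv2.resize(p[155:280,150:320],None,fx=4,fy=4,interpolation=2))
E
```

```text
top
alu (176, 194, 22, 27) centre [452.  230.9] size [102.8  74.4] ang 11.0
brass (210, 193, 17, 23) centre [493.6 119.1] size [87.9 60.9] ang 15.2
black (240, 202, 16, 23) centre [486.4   2. ] size [86.1 56.4] ang 14.0
ledge corners [[598. 335.  60.]
 [684. -26.  60.]
 [456. -79.  60.]
 [367. 276.  60.]]
wood [ 22  89 250] [ 21  95 245] table [ 16 163 233] alu [105   6 249] brass [ 24 145 243] [115  24  64] front face [[22, 89, 248], [22, 93, 248], [21, 93, 246], [21, 94, 247], [21, 89, 249], [22, 91, 250], [22, 89, 250], [22, 93, 248], [21, 98, 244], [17, 108, 228], [17, 116, 176], [15, 139, 136], [15, 165, 151], [15, 170, 198], [15, 164, 230], [16, 165, 237], [16, 163, 240]]
scene
alu (192, 169, 30, 15) centre [451.9 227.8] size [104.3  77.6] ang 11.1
alu (268, 163, 24, 12) centre [721.4 126.8] size [85.2 91.2] ang 65.4
brass (216, 179, 29, 16) centre [493.4 114.1] size [97.3 68.9] ang 19.1
brass (242, 150, 23, 10) centre [688.4 286.3] size [75.  97.7] ang 52.8
black (228, 194, 30, 16) centre [484.7  -2.5] size [92.7 64.3] ang 6.3
```

View pics/crop.png

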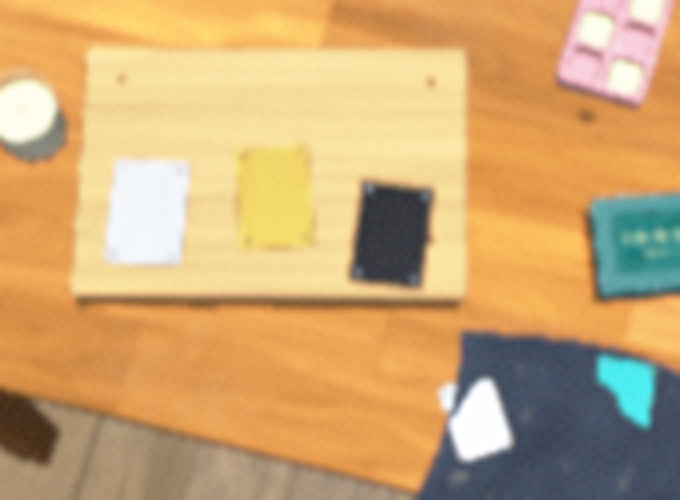

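Crop: the silver ledge plate at crop (148,212) is the large silver one. The apron patches, white at (480,420) and turquoise at (628,385), are smaller or turquoise, so they are not it. Next I move over the ledge for a closer wrist view.

```bash
python3 -m creep '[[0.5,[0.033,-0.045,0.01],[0,0,0.0755]],[0.5,[0.033,-0.045,0.01],[0,0,0.0755]],[0.5,[0.033,-0.045,0.01],[0,0,0.0755]],[0.5,[0.033,-0.045,0.01],[0,0,0.0755]],[0.5,[0.033,-0.045,0.01],[0,0,0.0755]],[0.5,[0.033,-0.045,0.01],[0,0,0.0755]],[0.5,[0.033,-0.045,0.01],[0,0,0.0755]],[0.5,[0.033,-0.045,0.01],[0,0,0.0755]],[0.5,[0,0,0],[0,0,0]],[0.5,[0,0,0],[0,0,0]]]'
python3 - <<'E'
from h import *
s=ctrl.read_state();p,d=ctrl.capture("wrist");C=wcam(s)
np.savez("w1.npz",p=p,d=d,K=C[0],R=C[1],t=C[2]);cv2.imwrite("pics/w1.png",p);print(s["clock"],np.round(s["joints"],2),s["width"],np.round(-C[1].T@C[2]))
E
```

```text
clock: 1.35
tcp_pos: [466.5, 178.1, 310.8]
eef_rot: [-0.001, -0.121, 0.993, 0.0]
force: [0.6, -0.0, -1.1]
width: 42.7
gripper_force: 0.0
1.35 [ 0.24  0.21  0.06  1.42  0.   -0.01] 42.67176470672577 [393. 160. 454.]
```

View pics/w1.png

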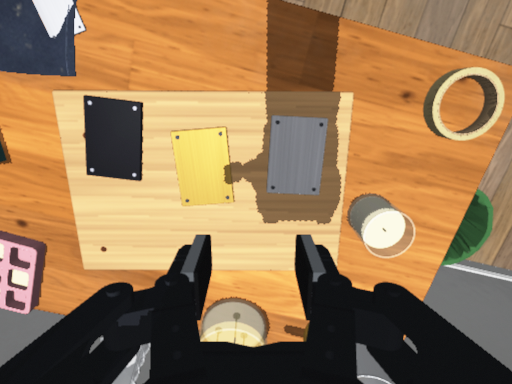

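Wrist view: ledge front edge runs (54,91)–(353,93), with the front at the top. Black is at (113,138), brass at (203,166), aluminium at (297,155) in the arm's shadow.

```bash
cat >> h.py <<'E'
def wplates(p,C,abox=(258,80,336,208),bbox=(165,80,240,215)):
    h=cv2.cvtColor(p,cv2.COLOR_BGR2HSV);res={}
    M={"alu":(cv2.inRange(h,(0,0,40),(179,70,255)),abox),"brass":(cv2.inRange(h,(20,140,60),(35,255,255)),bbox)}
    for k,(m,(x0,y0,x1,y1)) in M.items():
        z=np.zeros_like(m);z[y0:y1,x0:x1]=m[y0:y1,x0:x1]
        z=cv2.morphologyEx(cv2.morphologyEx(z,cv2.MORPH_CLOSE,np.ones((7,7))),cv2.MORPH_OPEN,np.ones((9,9)))
        c=max(cv2.findContours(z,cv2.RETR_EXTERNAL,cv2.CHAIN_APPROX_NONE)[0],key=cv2.contourArea)
        w=ray(c[:,0]+0.,66,*C)[:,:2].astype(np.float32);r=cv2.minAreaRect(w)
        b=cv2.boxPoints(r);print(k,cv2.boundingRect(c),"centre",np.round(r[0],1),"size",np.round(r[1],1),"ang",round(r[2],1));res[k]=r
    return res
E
python3 - <<'E'
from h import *
f=np.load("w1.npz");p=f["p"];C=(f["K"],f["R"],f["t"]);R=wplates(p,C)
h=cv2.cvtColor(p,cv2.COLOR_BGR2HSV)
# front edge: first row where light wood begins going down, away from shadow
pts=[]
for x in list(range(62,80,3))+list(range(146,262,4)):
    col=p[75:110,x].astype(int); g=col[1:,0]-col[:-1,0]; g=np.convolve(g,[1,1,1],'same'); pts.append((x,75+np.argmax(g)+.5))
pts=np.array(pts);w=ray(pts,60,*C)[:,:2]
l=cv2.fitLine(w.astype(np.float32),cv2.DIST_HUBER,0,.01,.01).ravel();d=l[:2]*np.sign(l[1]);u=np.array([d[1],-d[0]]);
print("front row",pts[::6].tolist(),"yaw",np.degrees(np.arctan2(u[1],u[0])),"u",u,"edge s",u@l[2:])
L=ray([(54,91.5),(353,93),(338,269),(85,270)],60,*C);print("corners",np.round(L),[round(np.linalg.norm(L[i]-L[(i+1)%4])) for i in range(4)])
for k,r in R.items(): print(k,"front now behind edge",u@r[0]-50-u@l[2:],"lat",d@r[0])
E
```

```text
alu (267, 116, 61, 79) centre [452.7 231.4] size [100.2  70.3] ang 10.9
brass (178, 157, 55, 48) centre [512.5 125.4] size [63.6 70.1] ang 13.8
front row [[62.0, 90.5], [146.0, 91.5], [170.0, 91.5], [194.0, 91.5], [218.0, 91.5], [242.0, 91.5]] yaw 13.4896345 u [0.9724121  0.23326945] edge s 416.0662
corners [[447. -76.  60.]
 [362. 278.  60.]
 [598. 338.  60.]
 [688. -18.  60.]] [364, 244, 368, 247]
alu front now behind edge 28.07794259293587 lat 119.42825106754754
brass front now behind edge 61.50957869396734 lat 2.414939115231391
```

Aluminium has to go about 58 mm and brass about 73 mm. Brass comes first: go behind its rear edge and down.

```bash
python3 -m creep '[[0.5,[0.025,-0.010,-0.05],[0,0,-0.007]],[0.5,[0.025,-0.010,-0.05],[0,0,0]],[0.5,[0.025,-0.010,-0.05],[0,0,0]],[0.5,[0.026,-0.010,-0.05],[0,0,0]],[0.5,[0,0,-0.03],[0,0,0]],[0.5,[0,0,-0.015],[0,0,0]],[0.5,[0,0,0],[0,0,0]],[0.5,[0,0,0],[0,0,0]]]'
python3 - <<'E'
from h import *
s=ctrl.read_state();p,d=ctrl.capture("wrist");cv2.imwrite("pics/w2.png",p)
print(s["force"])
E
```

```text
clock: 2.4
tcp_pos: [568.8, 138.8, 68.0]
eef_rot: [0.001, -0.118, 0.993, 0.0]
force: [0.1, -0.2, 0.3]
width: 42.5
gripper_force: 0.0
[ 0.07581043 -0.15012401  0.26250757]
```

View pics/w2.png

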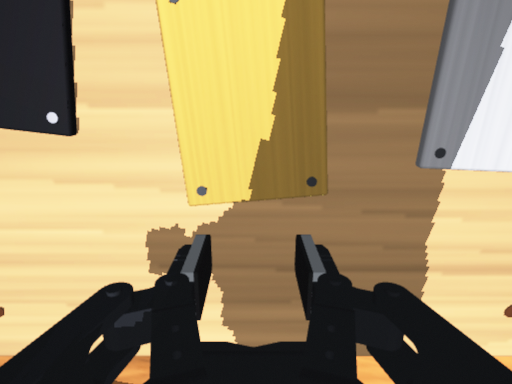

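The brass rear edge runs (190,205)–(327,194), a few degrees skewed, with the two fingertips centred on it (205 and 305). I feel for the ledge top.

```bash
for i in 1 2 3 4 5; do :; done; python3 -m creep '[[0.5,[0,0,-0.003],[0,0,0]],[0.5,[0,0,-0.002],[0,0,0]],[0.5,[0,0,0],[0,0,0]]]'; python3 -m creep '[[0.5,[0,0,-0.002],[0,0,0]],[0.5,[0,0,0],[0,0,0]]]'
```

```text
clock: 2.82
tcp_pos: [567.9, 137.9, 61.3]
eef_rot: [-0.0, -0.118, 0.993, 0.0]
force: [-0.8, -0.6, -0.5]
width: 42.7
gripper_force: 0.0
clock: 3.08
tcp_pos: [567.8, 137.9, 59.1]
eef_rot: [-0.0, -0.118, 0.993, 0.0]
force: [-0.6, -0.1, 0.0]
width: 42.5
gripper_force: 0.0
```

```bash
python3 -m creep '[[0.5,[0,0,-0.0015],[0,0,0]],[0.5,[0,0,0],[0,0,0]]]'; python3 -m creep '[[0.5,[0,0,-0.001],[0,0,0]],[0.5,[0,0,0],[0,0,0]]]'
```

```text
clock: 3.32
tcp_pos: [568.1, 138.0, 58.2]
eef_rot: [0.0, -0.118, 0.993, 0.0]
force: [-1.7, -1.3, 4.1]
width: 42.7
gripper_force: 1.7
clock: 3.58
tcp_pos: [568.2, 138.0, 58.2]
eef_rot: [0.0, -0.118, 0.993, -0.0]
force: [-3.5, 0.2, 10.1]
width: 42.4
gripper_force: 5.0
```

```bash
python3 -m creep '[[0.5,[0,0,-0.001],[0,0,0]],[0.5,[0,0,0],[0,0,0]]]';
```

```text
clock: 3.82
tcp_pos: [568.2, 138.0, 58.1]
eef_rot: [0.001, -0.118, 0.993, -0.0]
force: [-6.6, -1.4, 15.7]
width: 42.9
gripper_force: 8.2
```

Ledge felt at TCP z ≈ 58.2. I rise 2 mm clear and push brass most of the way, then look.

```bash
python3 -m creep '[[0.5,[0,0,0.0045],[0,0,0]],[0.5,[0,0,0],[0,0,0]],[0.5,[-0.005,-0.0012,0],[0,0,0]],[0.5,[-0.005,-0.0012,0],[0,0,0]],[0.5,[-0.005,-0.0012,0],[0,0,0]],[0.5,[-0.005,-0.0012,0],[0,0,0]],[0.5,[-0.005,-0.0012,0],[0,0,0]],[0.5,[-0.005,-0.0012,0],[0,0,0]],[0.5,[-0.005,-0.0012,0],[0,0,0]],[0.5,[-0.005,-0.0012,0],[0,0,0]],[0.5,[-0.005,-0.0012,0],[0,0,0]],[0.5,[-0.005,-0.0012,0],[0,0,0]],[0.5,[-0.005,-0.0012,0],[0,0,0]],[0.5,[-0.005,-0.0012,0],[0,0,0]],[0.5,[-0.005,-0.0012,0],[0,0,0]],[0.5,[0,0,0],[0,0,0]]]'
python3 - <<'E'
from h import *
s=ctrl.read_state();p,d=ctrl.capture("wrist");C=wcam(s);np.savez("w3.npz",p=p,d=d,K=C[0],R=C[1],t=C[2]);cv2.imwrite("pics/w3.png",p)
print("tcp s",np.dot([.9724,.2333],s["tcp_pos"][:2]))
E
```

```text
clock: 5.82
tcp_pos: [502.1, 122.2, 60.3]
eef_rot: [-0.001, -0.118, 0.993, -0.0]
force: [0.4, 0.0, -0.0]
width: 43.2
gripper_force: 0.0
tcp s 516.7435895181062
```

View pics/w3.png

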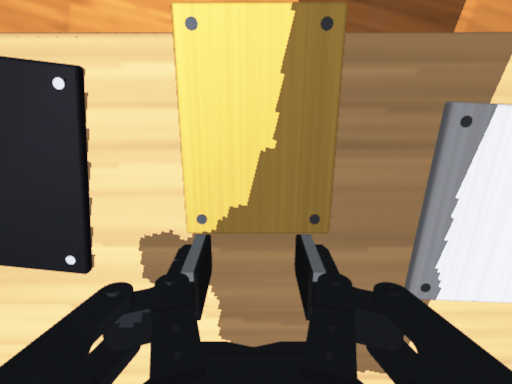

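Brass is now square: rear edge on row 233, front on row 3, ledge front edge on row 33. I measure the remaining push from this view.

```bash
python3 - <<'E'
from h import *
f=np.load("w3.npz");p=f["p"].astype(int);C=(f["K"],f["R"],f["t"]);u=np.array([.9724,.2333]);
e=[np.argmax(np.convolve(p[20:45,x,0],[1,1,0,-1,-1],'valid'))+22.5 for x in range(100,170,8)]
fr=[np.argmax(np.abs(np.diff(p[0:12,x,2])+np.diff(p[0:12,x,0])))+.5 for x in range(200,280,10)]
re=[np.argmax(np.convolve(p[222:245,x,0],[1,1,0,-1,-1],'valid'))+224.5 for x in range(212,295,10)]
print(e,fr,re)
E_=ray(np.c_[range(100,170,8),e],60,*C)[:,:2]; F=ray(np.c_[range(200,280,10),fr],66,*C)[:,:2];G=ray(np.c_[range(212,295,10),re],66,*C)[:,:2]
for n,q in zip("edge front rear".split(),(E_,F,G)):
    l=np.polyfit(q[:,1],q[:,0],1);print(n,"s",np.median(q@u),"yaw",-np.degrees(np.arctan(l[0])))
d=f["d"];print("depth at board/table rows",[round(float(d[r,120]),1) for r in range(24,44,2)])
E
```

```text
[np.float64(33.5), np.float64(33.5), np.float64(33.5), np.float64(33.5), np.float64(33.5), np.float64(33.5), np.float64(33.5), np.float64(33.5), np.float64(33.5)] [np.float64(2.5), np.float64(2.5), np.float64(2.5), np.float64(2.5), np.float64(2.5), np.float64(2.5), np.float64(2.5), np.float64(2.5)] [np.float64(233.5), np.float64(233.5), np.float64(233.5), np.float64(233.5), np.float64(233.5), np.float64(233.5), np.float64(233.5), np.float64(233.5), np.float64(233.5)]
edge s 416.2123291379436 yaw 13.483072541454083
front s 406.25537236818275 yaw 13.479088590059128
rear s 505.35129205525186 yaw 13.515028640566399
depth at board/table rows [181.6, 182.5, 182.1, 183.1, 131.0, 131.1, 129.5, 130.2, 129.9, 130.6]
```

Brass stands about 10 mm out, so 20 mm more. Then I withdraw, rise and cross to behind the aluminium plate.

```bash
python3 -m creep '[[0.5,[-0.0048,-0.00115,0],[0,0,0]],[0.5,[-0.0048,-0.00115,0],[0,0,0]],[0.5,[-0.0048,-0.00115,0],[0,0,0]],[0.5,[-0.0048,-0.00115,0],[0,0,0]],[0.5,[0,0,0],[0,0,0]],[0.5,[0.0146,0.0035,0],[0,0,0]],[0.5,[0,0,0.04],[0,0,0]],[0.5,[0.0094,0.0423,0],[0,0,0]],[0.5,[0.0094,0.0423,0],[0,0,0]],[0.5,[0.0094,0.0423,0],[0,0,0]],[0.5,[0,0,0],[0,0,0]],[0.5,[0,0,-0.03],[0,0,0]],[0.5,[0,0,0],[0,0,0]]]'
python3 - <<'E'
from h import *
s=ctrl.read_state();p,d=ctrl.capture("wrist");C=wcam(s);np.savez("w4.npz",p=p,d=d,K=C[0],R=C[1],t=C[2]);cv2.imwrite("pics/w4.png",p)
u=np.array([.9724,.2333]);v=np.array([-.2333,.9724]);print("tcp s,lat",u@s["tcp_pos"][:2],v@s["tcp_pos"][:2])
E
```

```text
clock: 7.5
tcp_pos: [523.6, 246.5, 68.0]
eef_rot: [-0.003, -0.118, 0.993, -0.001]
force: [-0.9, -1.4, 1.0]
width: 42.5
gripper_force: 0.0
tcp s,lat 566.703608389665 117.54904301806184
```

View pics/w4.png

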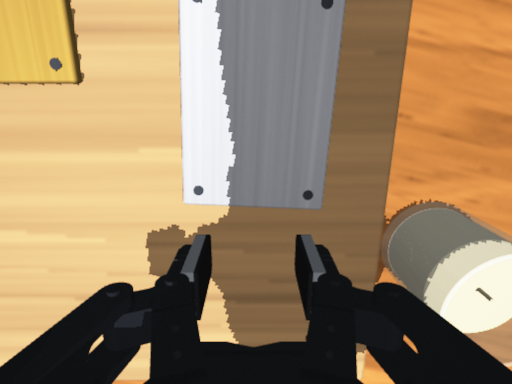

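The aluminium rear edge runs (184,203)–(322,208), centred on the fingertips, and the jar is clear at the right. I lower and push 51 mm, then measure.

```bash
python3 -m creep '[[0.5,[0,0,-0.010],[0,0,0]],[0.5,[0,0,0],[0,0,0]],[0.5,[-0.005,-0.0012,0],[0,0,0]],[0.5,[-0.005,-0.0012,0],[0,0,0]],[0.5,[-0.005,-0.0012,0],[0,0,0]],[0.5,[-0.005,-0.0012,0],[0,0,0]],[0.5,[-0.005,-0.0012,0],[0,0,0]],[0.5,[-0.005,-0.0012,0],[0,0,0]],[0.5,[-0.005,-0.0012,0],[0,0,0]],[0.5,[-0.005,-0.0012,0],[0,0,0]],[0.5,[-0.005,-0.0012,0],[0,0,0]],[0.5,[-0.005,-0.0012,0],[0,0,0]],[0.5,[0,0,0],[0,0,0]]]'
python3 - <<'E'
from h import *
s=ctrl.read_state();p,d=ctrl.capture("wrist");C=wcam(s);np.savez("w5.npz",p=p,d=d,K=C[0],R=C[1],t=C[2]);cv2.imwrite("pics/w5.png",p)
u=np.array([.9724,.2333]);v=np.array([-.2333,.9724]);print("tcp s,lat",u@s["tcp_pos"][:2],v@s["tcp_pos"][:2])
E
```

```text
clock: 9.18
tcp_pos: [475.7, 236.0, 60.1]
eef_rot: [-0.001, -0.118, 0.993, -0.0]
force: [0.6, -0.7, 0.3]
width: 42.5
gripper_force: 0.3
tcp s,lat 517.6031783099995 118.48968375852286
```

View pics/w5.png

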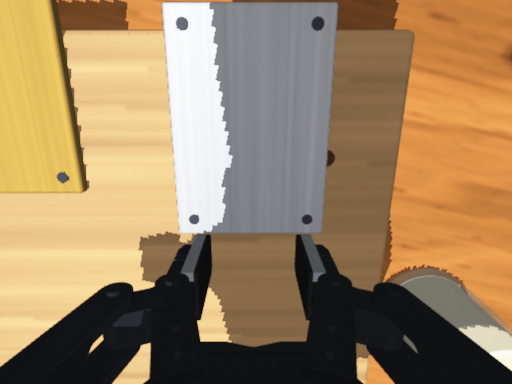

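Aluminium is square too: rear edge on row 233, ledge edge on row 31. It needs 20.5 mm more; then I withdraw, rise and check from above.

```bash
python3 -m creep '[[0.5,[-0.005,-0.0012,0],[0,0,0]],[0.5,[-0.005,-0.0012,0],[0,0,0]],[0.5,[-0.005,-0.0012,0],[0,0,0]],[0.5,[-0.005,-0.0012,0],[0,0,0]],[0.5,[0,0,0],[0,0,0]],[0.5,[0.0146,0.0035,0],[0,0,0]],[0.5,[0,0,0.05],[0,0,0]],[0.5,[0,0,0.05],[0,0,0]],[0.5,[0,-0.03,0.05],[0,0,0]],[0.5,[0,-0.03,0.05],[0,0,0]],[0.5,[0,0,0.05],[0,0,0]],[0.5,[0,0,0],[0,0,0]],[0.5,[0,0,0],[0,0,0]]]'
python3 - <<'E'
from h import *
s=ctrl.read_state();p,d=ctrl.capture("wrist");C=wcam(s);np.savez("w6.npz",p=p,d=d,K=C[0],R=C[1],t=C[2]);cv2.imwrite("pics/w6.png",p)
E
```

```text
clock: 10.85
tcp_pos: [471.1, 174.9, 309.7]
eef_rot: [-0.0, -0.118, 0.993, 0.0]
force: [-0.5, -0.2, -0.2]
width: 42.8
gripper_force: 0.0
```

View pics/w6.png

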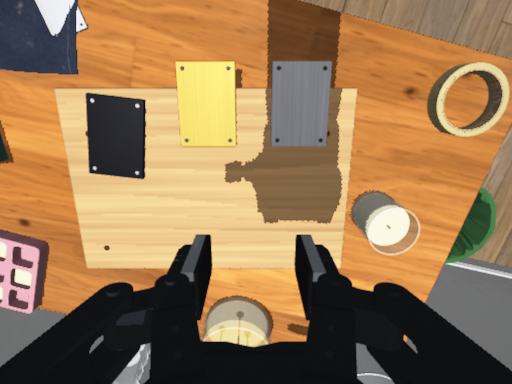

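Both plates stand out over the front edge: ledge edge on row 88, plate fronts on row 61, rears on row 147. Black is unmoved. I measure the overhangs.

```bash
python3 - <<'E'
from h import *
f=np.load("w6.npz");p=f["p"].astype(int);C=(f["K"],f["R"],f["t"]);u=np.array([.9724,.2333])
def edge(xs,a,b,ch,sgn):
    r=[a+2.5+np.argmax(sgn*np.convolve(p[a:b,x,ch],[1,1,0,-1,-1],'valid')) for x in xs];return np.c_[list(xs),r]
for n,q,z in(("ledge",edge(range(150,174,3),78,98,0,1),60),("brass rear",edge(range(186,232,5),138,156,0,1),66),("brass front",edge(range(186,232,5),52,72,1,1),66),("alu rear",edge(range(280,326,5),138,156,0,-1),66),("alu front",edge(range(280,326,5),52,72,0,1),66)):
    w=ray(q,z,*C)[:,:2];l=np.polyfit(w[:,1],w[:,0],1);print(n,q[:,1].tolist(),"s",np.round(np.median(w@u),1),"yaw",np.round(-np.degrees(np.arctan(l[0])),1))
E
```

```text
ledge [88.5, 88.5, 88.5, 88.5, 88.5, 88.5, 88.5, 88.5] s 416.2 yaw 13.5
brass rear [147.5, 147.5, 147.5, 147.5, 147.5, 147.5, 147.5, 147.5, 147.5, 147.5] s 486.9 yaw 13.5
brass front [61.5, 61.5, 61.5, 61.5, 61.5, 61.5, 61.5, 61.5, 61.5, 61.5] s 386.5 yaw 13.5
alu rear [146.5, 146.5, 146.5, 146.5, 146.5, 146.5, 146.5, 146.5, 146.5, 146.5] s 485.6 yaw 13.5
alu front [61.5, 61.5, 61.5, 61.5, 61.5, 61.5, 61.5, 61.5, 61.5, 61.5] s 386.5 yaw 13.5
```

Overhangs are about 29.7 mm for both, and both plates are square.

```bash
python3 -c "
from rig import ctrl
print(ctrl.finish_job())"
```

```text
the job is handed in; nothing more can be done
None
```

The brass and aluminium plates now each stand about 30 mm out over the ledge's front edge, square to it; the black plate was left where it was, and the job is handed in.

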